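Set the recessed fan dial under its guard

TASK

Set the desk fan control unit to speed four: slide its guard fully open, turn the recessed dial clockwise until its pointer clicks in at the fourth tick after the round off dot, then slide the guard fully shut again and let go. Leave the calculator, the stapler and the date stamp where they are.

Things in the scene. Friction and masses are not known exactly. Their poses are not given: they have to be found in the camera images.
- control_unit: Fan control unit fixed to the desk: white oblong housing 130 (x) x 260 (y) x 70 mm high, a bright rail 9 mm high and 7 mm wide along each long edge of its top. Origin: centre of its underside on the desk top; y along the long side, z up. A round well is sunk in its top at x = 0, y = +60 mm.
- dial_axis (a point): Centre of the well's mouth, 70 mm above the desk; axes as the housing's. The well is 96 mm across, 45 mm deep (floor 25 mm above the desk). On its floor, near the wall, are a round dot (off) towards +y and, clockwise from it seen from above, five ticks 30 degrees apart that grow longer; the fourth is 120 degrees from the dot.
- dial (a joint): Turn of the dial in rad, clockwise seen from above: 0 = pointer at the dot (housing's +y), 0.524 first tick, 1.047 second, 1.571 third, 2.094 fourth, 2.618 fifth; stops 0.06 beyond either end. A spring detent clicks in at each (about 0.1 N m to pass) and pulls a released dial to the nearest one. Starts at the dot, first or second tick.
- dial_grip (a point): On the dial's axis, centre of the top of its grip bar, 58 mm above the desk. Black dial: disc 48 mm across (top 31 mm above the desk) with an upright bar 16 mm thick, 44 long, 27 high. Site +y runs along the bar to the pointer nose (white line on that end), x across its 16 mm, z up. Fingers must enter the well partly closed, one on each flat of the bar.
- guard (a joint): Slide of the flat grey guard plate (114 x 110 x 5 mm) along rails on the housing's top, in m: 0 = shut, covering the well; 0.110 = fully open, well uncovered. It opens towards the housing's -y. It stays where it is left; about 1.5 N moves it.
- guard_tab (a point): Centre of the top edge of the guard's upright grip tab, 102 mm above the desk. The tab is 60 mm long (along the housing's x), 12 mm thick (along y) and stands 26 mm above the plate, whose top is 76 mm above the desk. The point moves with the guard; shut, it lies 40 mm to the housing's +y from the middle; its axes are parallel to the housing's.
- calculator: Grey desk calculator, 98 x 150 x 23 mm, loose in front of the unit; origin at the centre of its underside.
- stapler: Dark stapler, 30 x 132 x 46 mm, loose behind the unit; origin at the centre of its underside.
- date_stamp: Self-inking stamp, 33 x 47 x 60 mm, standing loose in front of the unit; origin at the centre of its underside.

How it is judged:
By the outcome, as a careful person would: the job done as asked, in the order asked, and still so for the second after the job is handed in, with the robot touching nothing.
It also fails if it takes over 72 s, if anything falls off the work surface, if the arm or the gripper's body presses on something with over 40 N, if the wrist force passes 120 N, or if a joint passes its speed limit or range.

ROBOT

A 7-joint arm with a two-finger parallel gripper is mounted at the origin on a cart in front of the work surface, level with it; the furniture and walls round the work are solid. World frame = base frame: x ahead of the robot, y to its left, z up, the work surface at z = 0. Lengths are in m, angles in rad, forces in N, time in s.
With the tool pointing down it reaches from about 0.425 to 0.925 m from the base axis. Payload 6.8 kg.
Tool frame: the origin (TCP) lies at the very end of the fingers, on their centre line; the grasp point (between the pads) lies 19 mm behind it; z points along the fingers, y is the line along which they close (so a half turn about z gives the same grasp; the last joint's range is limited). The gripper opens to 85 mm and grips with 20 to 120 N. Pads are 22 mm wide; open, the fingers measure 114 mm over their backs; the gripper's body (76 mm by 85 mm) begins 54 mm behind the grasp point. The pads swing forward as they close: fully open they stand 13 mm farther back than shut.
Start: joints at [1.058, 0.477, 0.022, 1.555, -0.011, 1.109, -0.083], TCP at [0.266, -0.62, 0.231] pointing down, gripper open.
Joint ranges: [-2.96, 2.96], [-0.34, 2.1], [-1.41, 1.46], [0.24, 2.44], [-1.37, 4.51], [0.17, 1.92], [-2.96, 2.96]. Speed limits (rad/s): [2.39, 2.39, 3.14, 3.14, 3.14, 3.14, 3.14].

INTERFACE

Orientations are given as a unit quaternion [w, x, y, z].
In Python, from station import bot gives the robot as it stands.
- The arm moves only by the tool jog_arm, never from a script. Its argument "motion" is a list of rows, each a list of 7 numbers: the turn, a rotation vector about the tool's x, y, z in rad, then the shift along the tool's x, y, z in mm, then the finger opening in mm, from 0 to 85.4. A call has 1 to 10 rows; each row is the pose to reach, as a shift and turn from the pose commanded when the call began, along the tool's axes at that moment; what a row does not reach only later rows make up. A row lasts 1/8 s, in which the tool goes at most 62.5 mm and 10.7 degrees, less where a joint would pass 70% of its speed; a pose out of reach is approached as far as the arm can. A call with a gripper value outside its range is refused whole. The fingers move at their own pace and stop on an object; "grip_force" is the grip in N (left out, the last holds). Time passes only in rows, so rows that repeat a pose let the fingers close. It gives the time, the measured TCP pose, the force, the opening and the grip force at its end, in the units of the state.
- bot.get_obs(): the state, without advancing time (a new reading comes with each control period).
- bot.read_camera(name): name is "scene" or "side" or "wrist"; returns a dict with "pixels" (400x640x3 uint8, red, green, blue), "camera_matrix" (3x3 intrinsics, pixels), "distortion" ([k1, k2, p1, p2, k3] as OpenCV has them; the pictures are not rectified), "T" (4x4, takes a point from camera to world coordinates); the wrist camera has in their place "tool_from_camera" (4x4, takes a point from camera to tool coordinates, whose origin is the TCP and whose axes are the flange's). Camera axes: x right, y down, z forward; pixel columns grow to the right and rows downward; lengths in m; the calibration is good to about 2 mm. A picture is of the moment at which its call begins: read the wrist's pose just before it. There is no depth.
- bot.hand_in(): hands the job in; it is judged then, once.
Trained networks look in a picture, given as the dict that the camera call returned (one of the last four; its "shot" number tells which), for a name from the list of things; names that differ only in an ending like _2 or _b are one class to them, and where a whole thing is asked for, a point or a joint stands for the part that bears it (a point fixed in the world has none). Each returns a list of dicts, best first, with "score" (0 to 1); they miss things now and then, are a little off and sometimes report something else, mostly with a low value. They report only what shows in the picture. A call takes as long as a camera call.
- bot.spot_in(thing, picture): "xy" ([column, row] in pixels, amid what is visible of it).
- bot.tip_of(thing, picture): "xy" ([column, row] in pixels: a listed point, or the origin of a listed thing).
The state is a dict: "t": time; "q": joint angles; "joint_vel": joint speeds; "joint_torque": joint torques, N m; "eef_pos": TCP position; "tool_rot": TCP orientation; "contact_force": force on the tool from outside, world axes, zero at the start; "torque": the same for the moment, N m; "gripper_width": opening from 0.0 (shut) to 1.0 (fully open); "grasp_force": force on a finger pad.
Only numpy, scipy, OpenCV 4.12 (cv2) and the standard library are available. Lean on these libraries where they do the work, as an engineer would, in place of code of your own. Each camera call takes 0.05 s, during which the arm holds its last target. There are 200 camera calls.

## Working session

There is one attempt and no reset: what is moved stays moved. The work goes in short steps, Python scripts to look and compute and a tool call to move; the robot and the scene stay as the last step left them, time stands still between calls to the robot, and variables do not carry over. Pictures are saved under pics/ and viewed, at most 10 in all, crops included, and the job is handed in when it is done.

Besides the shell and the picture viewer there is one more tool, called after "Call:" as name(argument=value, ...) on one line, values as JSON. jog_arm: Moves the arm, as the interface text tells. Its arguments: {"type":"object","properties":{"motion":{"type":"array"},"grip_force":{"type":"number"}},"required":["motion"]}

```bash
mkdir -p pics; cat > h.py <<'E'
import numpy as np, cv2
from station import bot
from scipy.spatial.transform import Rotation as R
def ray(p,xy,T=None):
    T=np.array(p["T"]) if T is None else T
    u=cv2.undistortPoints(np.array([[xy]],float),np.array(p["camera_matrix"]),np.array(p["distortion"])).ravel()
    return T[:3,3],T[:3,:3]@np.array([u[0],u[1],1])
def atz(p,xy,z,T=None):
    o,d=ray(p,xy,T); return o+d*(z-o[2])/d[2]
def proj(p,P,T=None):
    T=np.array(p["T"]) if T is None else T
    Ti=np.linalg.inv(T)
    return cv2.projectPoints(np.array(P,float).reshape(-1,3),cv2.Rodrigues(Ti[:3,:3])[0],Ti[:3,3],np.array(p["camera_matrix"]),np.array(p["distortion"]))[0].reshape(-1,2)
def pose(o=None):
    o=o or bot.get_obs(); q=o["tool_rot"]; T=np.eye(4)
    T[:3,:3]=R.from_quat([q[1],q[2],q[3],q[0]]).as_matrix(); T[:3,3]=o["eef_pos"]; return T
def wristT(p,o): return pose(o)@np.array(p["tool_from_camera"])
def save(p,n): cv2.imwrite("pics/"+n,cv2.cvtColor(p["pixels"],cv2.COLOR_RGB2BGR))
E
python3 - <<'E'
from h import *
Z=dict(control_unit=0,dial_axis=.07,guard_tab=.102,calculator=0,stapler=0,date_stamp=0)
ims=[]
print(pose().round(3), bot.get_obs()["t"])
for c in("scene","side"):
    p=bot.read_camera(c); save(p,c+"0.png"); 
    print(c,np.array(p["T"]).round(2).tolist())
    for n,z in Z.items():
        for d in bot.tip_of(n,p)[:2]: print(n,round(d["score"],2),np.round(d["xy"]),atz(p,d["xy"],z).round(4))
E
```

```text
[[ 0.919  0.394 -0.001  0.266]
 [ 0.394 -0.919  0.002 -0.62 ]
 [-0.    -0.002 -1.     0.23 ]
 [ 0.     0.     0.     1.   ]] 0.0
scene [[-0.63, -0.58, 0.52, 0.02], [-0.78, 0.46, -0.43, 0.38], [0.01, -0.68, -0.74, 0.79], [0.0, 0.0, 0.0, 1.0]]
control_unit 0.36 [318. 195.] [ 0.5999 -0.0781  0.    ]
dial_axis 0.58 [314. 211.] [ 0.5188 -0.0059  0.07  ]
dial_axis 0.23 [306. 190.] [ 0.5741 -0.0261  0.07  ]
guard_tab 0.74 [316. 197.] [ 0.5218 -0.0136  0.102 ]
calculator 0.61 [397. 253.] [ 0.3747 -0.1044  0.    ]
stapler 0.98 [304. 195.] [ 0.6191 -0.055   0.    ]
date_stamp 0.67 [396. 252.] [ 0.3781 -0.1042  0.    ]
date_stamp 0.63 [338. 274.] [0.4107 0.0209 0.    ]
side [[-0.94, -0.21, 0.28, 0.3], [-0.35, 0.59, -0.73, 0.59], [-0.01, -0.78, -0.62, 0.62], [0.0, 0.0, 0.0, 1.0]]
control_unit 0.83 [328. 232.] [ 0.5136 -0.0527  0.    ]
dial_axis 0.73 [316. 221.] [5.183e-01 3.000e-04 7.000e-02]
guard_tab 0.8 [322. 202.] [ 0.5125 -0.0147  0.102 ]
calculator 0.84 [398. 232.] [ 0.3833 -0.0993  0.    ]
stapler 0.91 [277. 219.] [ 0.6222 -0.0535  0.    ]
date_stamp 0.88 [368. 274.] [0.409  0.0278 0.    ]
```

View pics/scene0.png

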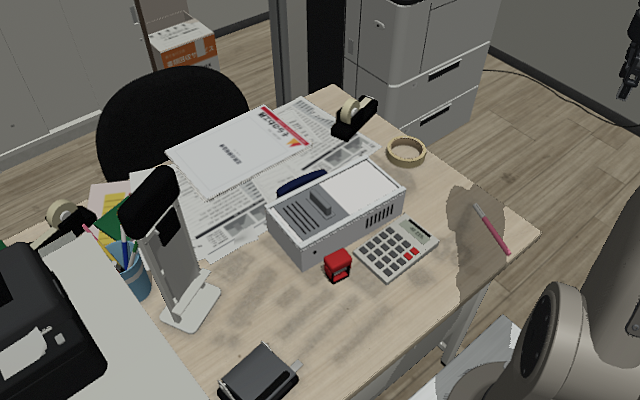

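View pics/side0.png

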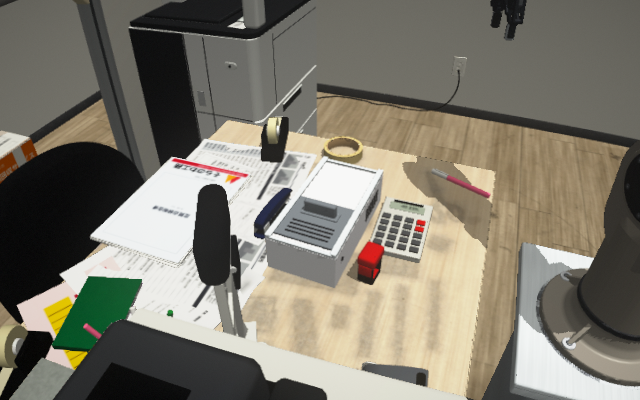

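The scene view shows the unit with its guard shut (tab at about 320,203), the stapler behind it (300,182), and the red stamp (338,265) and calculator (397,248) in front; the lamp is at (165,250). The side view agrees: tab at (321,205), lamp head at (212,230). I'll compute the unit's yaw from the corners of its top.

```bash
python3 - <<'E'
from h import *
S=bot.read_camera("scene"); D=bot.read_camera("side")
for p,c in((S,[(267,205),(301,246),(407,190),(370,160)]),(D,[(267,236),(334,250),(384,170),(324,157)])):
    for x in c: print(x,atz(p,x,.075).round(3))
# lamp: triangulate head bottom/top & base
print("lamp base",atz(S,(190,305),0).round(3),atz(D,(238,345),0).round(3))
def tri(a,b):
    o1,d1=ray(S,a);o2,d2=ray(D,b)
    s=np.linalg.lstsq(np.c_[d1,-d2],o2-o1,rcond=None)[0]; P=o1+d1*s[0];Q=o2+d2*s[1]; return ((P+Q)/2).round(3),np.linalg.norm(P-Q).round(4)
print("tab",tri((316,197),(322,202)),"lamp top",tri((155,180),(212,195)))
print("stapler",bot.spot_in("stapler",D)[:1])
for p,xy in((S,(300,182)),(D,(272,212))): print(atz(p,xy,.03).round(3))
im=np.hstack([cv2.resize(S["pixels"][140:260,250:420],None,fx=2.3,fy=2.3,interpolation=2),cv2.resize(D["pixels"][140:260,250:420],None,fx=2.3,fy=2.3,interpolation=2)])
cv2.imwrite("pics/c1.png",im[:,:,::-1])
E
```

```text
(267, 205) [0.586 0.061 0.075]
(301, 246) [0.463 0.07  0.075]
(407, 190) [ 0.441 -0.187  0.075]
(370, 160) [ 0.556 -0.188  0.075]
(267, 236) [0.58  0.071 0.075]
(334, 250) [0.462 0.063 0.075]
(384, 170) [ 0.441 -0.187  0.075]
(324, 157) [ 0.57  -0.19   0.075]
lamp base [0.528 0.282 0.   ] [0.557 0.239 0.   ]
tab (array([ 0.509, -0.002,  0.117]), np.float64(0.0056)) lamp top (array([0.533, 0.264, 0.317]), np.float64(0.0046))
stapler [{'xy': [270.7, 211.2], 'score': 0.78}]
[ 0.633 -0.055  0.03 ]
[ 0.623 -0.037  0.03 ]
```

View pics/c1.png

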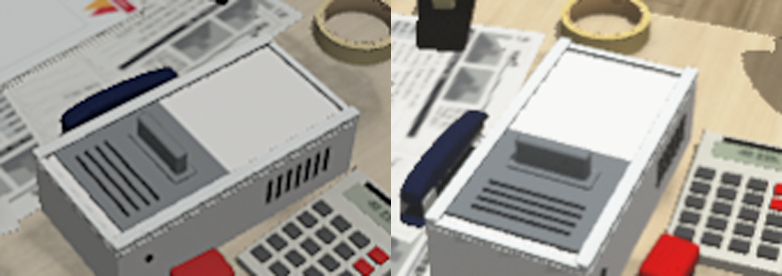

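The crops show clear rail corners and the tab, so the unit is centred near (0.513,-0.06) with its +y turned about 5° clockwise. I'll move above it for a look with the wrist camera.

Call:
jog_arm(motion=[[0,0,0.05,45,-42,-10,85],[0,0,0.1,90,-84,-20,85],[0,0,0.15,135,-126,-30,85],[0,0,0.2,180,-168,-40,85],[0,0,0.25,225,-210,-50,85],[0,0,0.3,270,-252,-60,85],[0,0,0.35,315,-294,-70,85],[0,0,0.4,360,-336,-80,85],[0,0,0.45,405,-378,-90,85],[0,0,0.49,446,-418,-90,40]])

```text
t: 2.1
eef_pos: [0.5123, -0.0585, 0.3226]
tool_rot: [0.0, 0.999, -0.043, 0.001]
contact_force: [0.7, 0.1, -0.0]
gripper_width: 0.807
grasp_force: 0.0
```

Call:
jog_arm(motion=[[0,0,0,0,0,0,40],[0,0,0,0,0,0,40]])

```text
t: 2.35
eef_pos: [0.511, -0.0612, 0.3212]
tool_rot: [0.0, 0.999, -0.043, -0.0]
contact_force: [-1.2, -0.1, 0.1]
gripper_width: 0.469
grasp_force: 0.0
```

```bash
python3 - <<'E'
from h import *
o=bot.get_obs(); W=bot.read_camera("wrist"); T=wristT(W,o); save(W,"w1.png")
S=bot.read_camera("side")
print(o["t"],pose(o).round(3),o["contact_force"],T[:3,3].round(3))
for n,z in dict(control_unit=0,dial_axis=.07,guard_tab=.102,dial_grip=.058).items():
    for p,t in((W,T),(S,None)):
        for d in bot.tip_of(n,p)[:1]: print(n,round(d["score"],2),np.round(d["xy"]),atz(p,d["xy"],z,t).round(4))
E
```

```text
2.35 [[ 0.996 -0.085 -0.     0.511]
 [-0.085 -0.996 -0.001 -0.061]
 [-0.     0.001 -1.     0.321]
 [ 0.     0.     0.     1.   ]] [-1.23220419 -0.107185    0.07570991] [ 0.587 -0.068  0.463]
control_unit 0.72 [314. 151.] [ 0.5123 -0.0585  0.    ]
control_unit 0.63 [327. 230.] [ 0.5159 -0.0571  0.    ]
dial_axis 0.6 [260. 160.] [0.5181 0.0021 0.07  ]
dial_axis 0.92 [316. 224.] [0.5146 0.008  0.07  ]
guard_tab 0.83 [273. 167.] [ 0.5152 -0.0167  0.102 ]
guard_tab 0.61 [321. 204.] [ 0.5109 -0.0097  0.102 ]
```

View pics/w1.png

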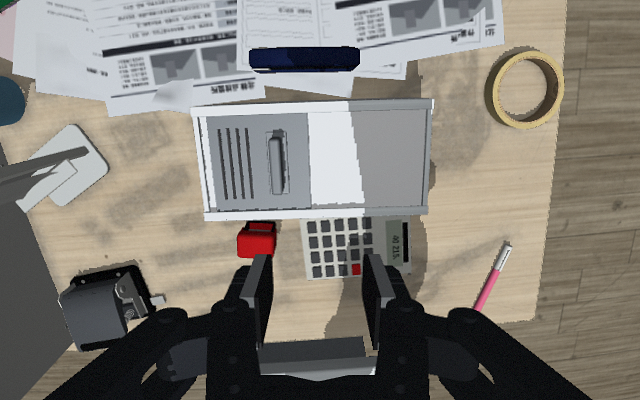

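The wrist view shows the housing corners at about (193,107), (433,99), (428,214), (204,219), and the tab at (276,163). I'll fit the pose from the corners.

```bash
python3 - <<'E'
from h import *
from scipy.optimize import least_squares
o=bot.get_obs(); W=bot.read_camera("wrist"); T=wristT(W,o)
g=cv2.cvtColor(W["pixels"],cv2.COLOR_RGB2GRAY)
# refine corners via edge score: fit pose of top outline (z=.079, 130x260) by projected corners
c=np.array([(193,106),(433,99),(429,215),(203,220)],float)
L=np.array([(.065,.13,.079),(.065,-.13,.079),(-.065,-.13,.079),(-.065,.13,.079)])
f=lambda v:(proj(W,L@R.from_euler('z',v[2]).as_matrix().T+[v[0],v[1],0],T)-c).ravel()
s=least_squares(f,[.513,-.06,-.08],loss='soft_l1'); print(s.x,f(s.x).round(1))
u=cv2.resize(W["pixels"][85:235,180:445],None,fx=3,fy=3,interpolation=2)
v=s.x
P=L@R.from_euler('z',v[2]).as_matrix().T+[v[0],v[1],0]
q=((proj(W,P,T)-[180,85])*3).astype(int)
cv2.polylines(u,[q],True,(255,0,0),1)
Lt=np.array([(.03,.046,.102),(.03,.034,.102),(-.03,.034,.102),(-.03,.046,.102)])
q=((proj(W,Lt@R.from_euler('z',v[2]).as_matrix().T+[v[0],v[1],0],T)-[180,85])*3).astype(int)
cv2.polylines(u,[q],True,(0,255,0),1)
cv2.imwrite("pics/c2.png",u[:,:,::-1])
E
```

```text
[ 0.51244033 -0.0582561  -0.05996096] [-3.  -0.4  2.5 -0.1 -1.2  0.1  1.2  0.5]
```

View pics/c2.png

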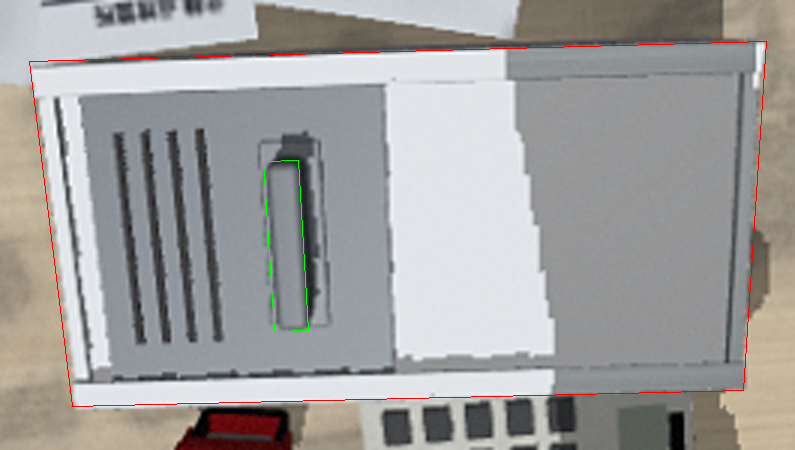

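Call:
jog_arm(motion=[[0,0,-0.025,0,-43,20,40],[0,0,-0.025,0,-43,80,40],[0,0,-0.025,0,-43,140,40],[0,0,-0.025,0,-43,180,40],[0,0,-0.025,0,-43,205,40],[0,0,-0.025,0,-43,205,40]])

```text
t: 3.65
eef_pos: [0.5134, -0.0178, 0.1147]
tool_rot: [0.0, 1.0, -0.03, -0.002]
contact_force: [-0.1, 1.1, 0.7]
gripper_width: 0.463
grasp_force: 0.0
```

```bash
python3 - <<'E'
from h import *
o=bot.get_obs(); W=bot.read_camera("wrist"); T=wristT(W,o); save(W,"w2.png")
print(pose(o).round(4))
d=bot.tip_of("guard_tab",W)[:1]; print(d)
for x in d: print(atz(W,x["xy"],.102,T).round(4), proj(W,[.5148,-.0183,.102],T))
E
```

```text
[[ 9.982e-01 -6.000e-02 -4.100e-03  5.134e-01]
 [-6.000e-02 -9.982e-01  1.000e-04 -1.780e-02]
 [-4.100e-03  2.000e-04 -1.000e+00  1.147e-01]
 [ 0.000e+00  0.000e+00  0.000e+00  1.000e+00]]
[{'xy': [314.3, 254.3], 'score': 0.86}]
[ 0.5149 -0.017   0.102 ] [[317.05644192 254.40385828]]
```

View pics/w2.png

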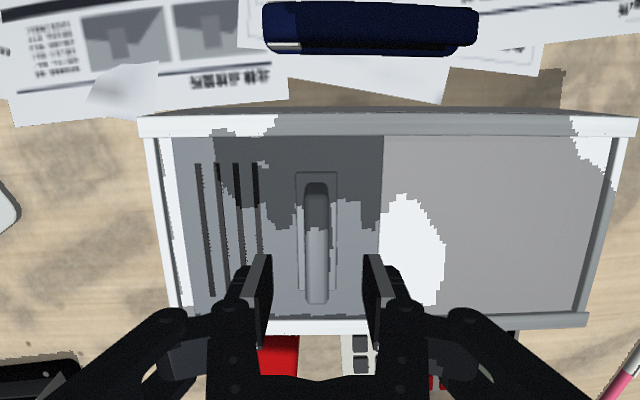

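The fingers straddle the tab (316,245) evenly, so I'll go down and grip.

Call:
jog_arm(motion=[[0,0,0,0,0,16,40],[0,0,0,0,0,32,40],[0,0,0,0,0,32,5],[0,0,0,0,0,32,5],[0,0,0,0,0,32,5],[0,0,0,0,0,32,5]], grip_force=30)

```text
t: 4.5
eef_pos: [0.5145, -0.0177, 0.084]
tool_rot: [-0.0, 1.0, -0.03, -0.0]
contact_force: [1.4, 0.4, -8.7]
gripper_width: 0.13
grasp_force: 33.3
```

Call:
jog_arm(motion=[[0,0,0,0,15,0,5],[0,0,0,0,35,0,5],[0,0,0,0,55,0,5],[0,0,0,0,75,0,5],[0,0,0,0,90,0,5],[0,0,0,0,100,0,5],[0,0,0,0,108,0,5],[0,0,0,0,111,0,5],[0,0,0,0,111,0,5]])

```text
t: 5.62
eef_pos: [0.5087, -0.1273, 0.0841]
tool_rot: [-0.001, 1.0, -0.03, 0.0]
contact_force: [5.6, 4.4, -14.1]
gripper_width: 0.13
grasp_force: 32.3
```

Call:
jog_arm(motion=[[0,0,0,0,2,0,5],[0,0,0,0,2,0,5],[0,0,0,0,0.5,0,40],[0,0,0,0,0.5,0,40],[0,0,0,0,0.5,-30,40],[0,0,0,0,0.5,-80,40],[0,0,0,0,-50,-140,40],[0,0,0,0,-90,-170,40],[0,0,0,0,-90,-170,40]])

```text
t: 6.75
eef_pos: [0.5159, -0.035, 0.2588]
tool_rot: [-0.0, 1.0, -0.027, 0.004]
contact_force: [-0.3, -1.6, -0.7]
gripper_width: 0.474
grasp_force: 0.0
```

```bash
python3 - <<'E'
from h import *
o=bot.get_obs(); W=bot.read_camera("wrist"); T=wristT(W,o); save(W,"w3.png")
print(o["t"],pose(o).round(4),o["contact_force"])
for n,z in dict(dial_axis=.07,guard_tab=.102,dial_grip=.058).items():
    for d in bot.tip_of(n,W)[:1]: print(n,round(d["score"],2),np.round(d["xy"]),atz(W,d["xy"],z,T).round(4))
v=[.5124,-.0583,-.06]
u=W["pixels"].copy(); 
c=proj(W,[.516,.0016,.058],T)[0].astype(int); print(c)
x0=max(0,c[0]-100);y0=max(0,c[1]-75)
u=cv2.resize(u[y0:y0+150,x0:x0+200],None,fx=4,fy=4,interpolation=2)
M=R.from_euler('z',v[2]).as_matrix()
for a in range(0,180,30):
    t=np.radians(a); P=M@[.044*np.sin(t),.06+.044*np.cos(t),.025]+[v[0],v[1],0]
    q=((proj(W,P,T)[0]-[x0,y0])*4).astype(int); cv2.circle(u,q,4,(255,0,0),1)
cv2.imwrite("pics/c3.png",u[:,:,::-1])
E
```

```text
6.75 [[ 9.985e-01 -5.490e-02  8.100e-03  5.159e-01]
 [-5.490e-02 -9.985e-01  5.000e-04 -3.500e-02]
 [ 8.100e-03 -9.000e-04 -1.000e+00  2.588e-01]
 [ 0.000e+00  0.000e+00  0.000e+00  1.000e+00]] [-0.28198369 -1.57261553 -0.67818265]
dial_axis 0.58 [279. 178.] [0.5154 0.0012 0.07  ]
guard_tab 0.93 [422. 183.] [ 0.5118 -0.1275  0.102 ]
dial_grip 0.86 [284. 175.] [ 0.5161 -0.0025  0.058 ]
[279 175]
```

View pics/c3.png

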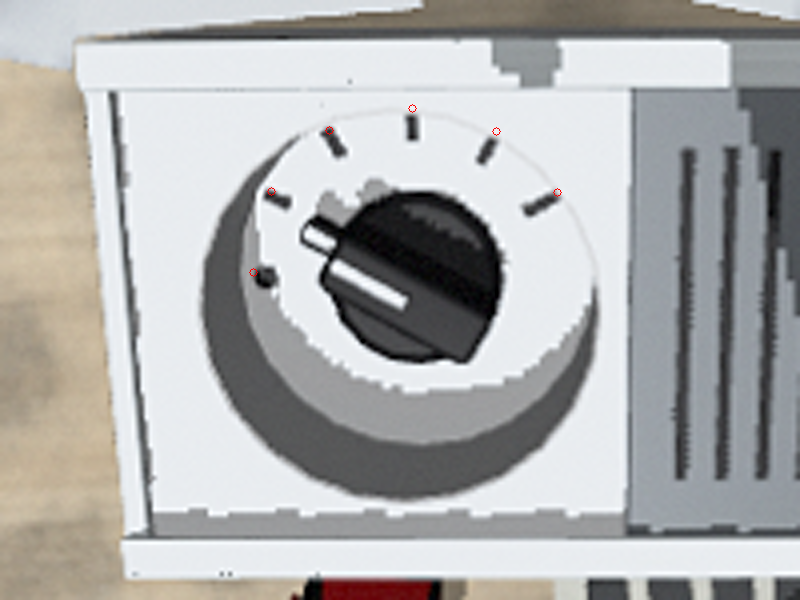

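The crop shows the well open, the guard's edge clear of it at (630,300), and the pointer at the first tick (line 320,240). The projected marks match the ticks. I'll turn the tool -1.05 rad and come in above the bar.

Call:
jog_arm(motion=[[0,0,-0.175,-1,-10,10,32],[0,0,-0.35,-1,-20,30,32],[0,0,-0.525,-1,-30,60,32],[0,0,-0.7,-1,-37,90,32],[0,0,-0.875,-1,-37,110,32],[0,0,-1.05,-1,-37,130,32],[0,0,-1.05,-1,-37,130,32],[0,0,-1.05,-1,-37,130,32],[0,0,-1.05,-1,-37,130,32]])

```text
t: 8.07
eef_pos: [0.5153, -0.002, 0.125]
tool_rot: [0.0, 0.881, 0.474, 0.0]
contact_force: [-0.1, 1.2, 0.0]
gripper_width: 0.377
grasp_force: 0.0
```

```bash
python3 - <<'E'
from h import *
o=bot.get_obs(); W=bot.read_camera("wrist"); T=wristT(W,o); save(W,"w4.png")
P=pose(o);print(o["t"],P.round(4),np.round(o["q"],2))
for n,z in dict(dial_axis=.07,dial_grip=.058).items():
    for d in bot.tip_of(n,W)[:1]: print(n,round(d["score"],2),np.round(d["xy"]),atz(W,d["xy"],z,T).round(4))
b=np.radians(90-3.44-30); print("yaw err",b-np.arctan2(P[1,0],P[0,0]))
print("shift tool",P[:3,:3].T@(np.array([.516,.0016,.034])-P[:3,3])*1000)
u=W["pixels"].copy()
M=R.from_euler('z',b-np.pi/2).as_matrix()
Q=np.array([(.008,.022,.058),(.008,-.022,.058),(-.008,-.022,.058),(-.008,.022,.058)])@M.T+[.516,.0016,0]
cv2.polylines(u,[proj(W,Q,T).astype(int)],True,(255,0,0),1)
cv2.imwrite("pics/w4b.png",u[:,:,::-1])
E
```

```text
8.075 [[ 5.509e-01  8.345e-01  1.300e-03  5.153e-01]
 [ 8.345e-01 -5.509e-01 -3.000e-04 -2.000e-03]
 [ 5.000e-04  1.200e-03 -1.000e+00  1.250e-01]
 [ 0.000e+00  0.000e+00  0.000e+00  1.000e+00]] [ 0.3   0.4  -0.51  2.    0.27  0.8  -0.95]
dial_axis 0.93 [318. 222.] [ 5.161e-01 -1.000e-04  7.000e-02]
dial_grip 0.92 [316. 215.] [0.5157 0.0007 0.058 ]
yaw err -0.00014392771506688273
shift tool [ 3.35691472 -1.57307905 91.03211333]
```

View pics/w4b.png

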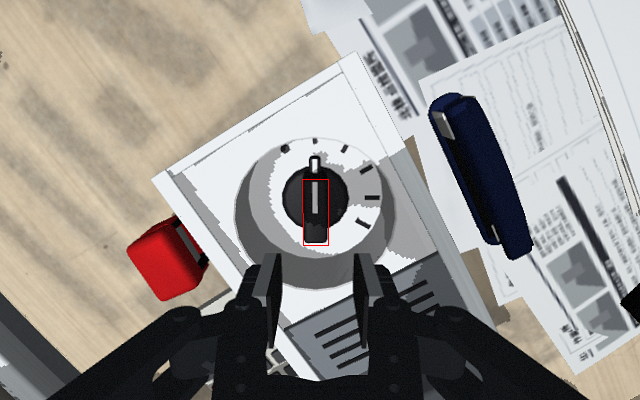

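The projected bar outline (315,212) lies right on the bar, so I'll descend.

Call:
jog_arm(motion=[[0,0,0,3,-1.5,25,32],[0,0,0,3,-1.5,50,32],[0,0,0,3,-1.5,68,32],[0,0,0,3,-1.5,80,32],[0,0,0,3,-1.5,89,32],[0,0,0,3,-1.5,89,32]])

```text
t: 8.98
eef_pos: [0.5151, 0.0016, 0.035]
tool_rot: [-0.0, 0.88, 0.475, -0.0]
contact_force: [0.3, -0.1, 0.2]
gripper_width: 0.375
grasp_force: 0.0
```

Call:
jog_arm(motion=[[0,0,0,0,0,0,8],[0,0,0,0,0,0,8],[0,0,0,0,0,0,8],[0,0,0,0,0,0,8]], grip_force=40)

```text
t: 9.48
eef_pos: [0.5159, 0.0015, 0.0359]
tool_rot: [0.0, 0.88, 0.475, 0.001]
contact_force: [0.2, -1.0, 5.0]
gripper_width: 0.18
grasp_force: 41.4
```

Call:
jog_arm(motion=[[0,0,0.17,0,0,0,8],[0,0,0.34,0,0,0,8],[0,0,0.51,0,0,0,8],[0,0,0.68,0,0,0,8],[0,0,0.85,0,0,0,8],[0,0,1.02,0,0,0,8],[0,0,1.19,0,0,0,8],[0,0,1.36,0,0,0,8],[0,0,1.53,0,0,0,8],[0,0,1.57,0,0,0,8]])

```text
t: 10.72
eef_pos: [0.5156, 0.0032, 0.0359]
tool_rot: [-0.001, 0.958, -0.287, 0.0]
contact_force: [-0.5, 4.0, 7.2]
gripper_width: 0.173
grasp_force: 41.7
```

Call:
jog_arm(motion=[[0,0,0,0,0,0,8],[0,0,0,0,0,0,8],[0,0,0,0,0,0,8]])

```text
t: 11.1
eef_pos: [0.5156, 0.0032, 0.0359]
tool_rot: [-0.001, 0.958, -0.285, 0.0]
contact_force: [-1.4, 3.8, 7.0]
gripper_width: 0.178
grasp_force: 41.7
```

Call:
jog_arm(motion=[[0,0,0,0,0,0,32],[0,0,0,0,0,0,32],[0,0,0,0,0,-15,32],[0,0,0,0,0,-40,32],[0,0,0,0,0,-90,32],[0,0,0,0,0,-140,32],[0,0,0,0,0,-180,32],[0,0,0,0,0,-180,32]])

```text
t: 12.1
eef_pos: [0.5173, 0.0016, 0.2196]
tool_rot: [-0.001, 0.958, -0.286, 0.004]
contact_force: [1.0, -0.6, -0.6]
gripper_width: 0.375
grasp_force: 0.0
```

```bash
python3 - <<'E'
from h import *
o=bot.get_obs(); W=bot.read_camera("wrist"); T=wristT(W,o)
P=pose(o);print(o["t"],P.round(4))
for d in bot.tip_of("guard_tab",W)[:1]: print(round(d["score"],2),np.round(d["xy"]),atz(W,d["xy"],.102,T).round(4))
print("tool shift to open tab",P[:3,:3].T@(np.array([.5082,-.1281,.115])-P[:3,3])*1000)
print("rot z", np.arctan2(P[1,0],P[0,0])+.06)
c=proj(W,[.516,.0016,.04],T)[0].astype(int); x0,y0=c-[100,75]
cv2.imwrite("pics/c5.png",cv2.resize(W["pixels"][y0:y0+150,x0:x0+200],None,fx=3,fy=3,interpolation=2)[:,:,::-1])
E
```

```text
12.1 [[ 8.361e-01 -5.486e-01  7.600e-03  5.173e-01]
 [-5.486e-01 -8.361e-01  7.000e-04  1.600e-03]
 [ 6.000e-03 -4.800e-03 -1.000e+00  2.196e-01]
 [ 0.000e+00  0.000e+00  0.000e+00  1.000e+00]]
0.74 [470. 111.] [ 0.5106 -0.1263  0.102 ]
tool shift to open tab [ 62.9027835  113.98449791 104.4357252 ]
rot z -0.5207016287902839
```

View pics/c5.png

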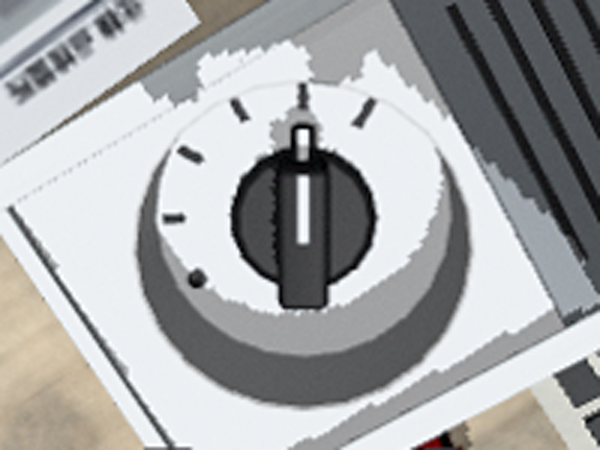

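The pointer (303,140) is at the fourth tick (303,95), with ticks 1–3 to its left and the fifth at (365,112). Next is the guard.

Call:
jog_arm(motion=[[0,0,-0.17,20,35,0,40],[0,0,-0.34,42,75,20,40],[0,0,-0.52,63,114,50,40],[0,0,-0.52,63,114,80,40],[0,0,-0.52,63,114,102,40],[0,0,-0.52,63,114,102,40],[0,0,-0.52,63,114,102,40]])

```text
t: 13.08
eef_pos: [0.5054, -0.1281, 0.1135]
tool_rot: [-0.0, 1.0, -0.03, -0.0]
contact_force: [0.3, 0.0, 0.2]
gripper_width: 0.469
grasp_force: 0.0
```

```bash
python3 - <<'E'
from h import *
P=pose();print(P.round(4))
print("tool shift",P[:3,:3].T@(np.array([.5082,-.1281,.084])-P[:3,3])*1000)
W=bot.read_camera("wrist");print(bot.tip_of("guard_tab",W)[:1]);
for d in bot.tip_of("guard_tab",W)[:1]: print(atz(W,d["xy"],.102,wristT(W,bot.get_obs())))
E
```

```text
[[ 9.982e-01 -6.000e-02 -4.000e-04  5.054e-01]
 [-6.000e-02 -9.982e-01  1.000e-04 -1.281e-01]
 [-4.000e-04 -1.000e-04 -1.000e+00  1.135e-01]
 [ 0.000e+00  0.000e+00  0.000e+00  1.000e+00]]
tool shift [ 2.80698447 -0.21461439 29.44933414]
[{'xy': [314.5, 249.8], 'score': 0.65}]
[ 0.51017003 -0.12768796  0.102     ]
```

Call:
jog_arm(motion=[[0,0,0,3,0,15,40],[0,0,0,3,0,29,40],[0,0,0,3,0,29,40],[0,0,0,3,0,29,5],[0,0,0,3,0,29,5],[0,0,0,3,0,29,5],[0,0,0,3,0,29,5]], grip_force=30)

```text
t: 14.1
eef_pos: [0.5086, -0.1274, 0.0845]
tool_rot: [-0.0, 1.0, -0.03, 0.0]
contact_force: [-0.3, 5.4, 1.0]
gripper_width: 0.136
grasp_force: 33.8
```

Call:
jog_arm(motion=[[0,0,0,0,-15,0,5],[0,0,0,0,-35,0,5],[0,0,0,0,-55,0,5],[0,0,0,0,-75,0,5],[0,0,0,0,-90,0,5],[0,0,0,0,-100,0,5],[0,0,0,0,-107,0,5],[0,0,0,0,-110,0,5],[0,0,0,0,-111,0,5],[0,0,0,0,-111,0,5]])

```text
t: 15.35
eef_pos: [0.5144, -0.0174, 0.0845]
tool_rot: [0.0, 1.0, -0.03, -0.001]
contact_force: [-4.9, -0.4, 6.5]
gripper_width: 0.129
grasp_force: 34.5
```

Call:
jog_arm(motion=[[0,0,0,0,-2,0,5],[0,0,0,0,-3,0,5],[0,0,0,0,-3,0,5]])

```text
t: 15.72
eef_pos: [0.5144, -0.0173, 0.0845]
tool_rot: [0.002, 1.0, -0.031, -0.001]
contact_force: [-4.3, -6.7, 7.8]
gripper_width: 0.131
grasp_force: 34.7
```

Call:
jog_arm(motion=[[0,0,0,0,2,0,30],[0,0,0,0,2,0,40],[0,0,0,0,2,-20,40],[0,0,0,0,2,-60,40],[0,0,0,0,2,-120,40],[0,0,0,0,2,-180,40],[0,0,0,0,2,-180,40],[0,0,0,0,2,-180,40]])

```text
t: 16.73
eef_pos: [0.515, -0.0162, 0.2639]
tool_rot: [-0.0, 1.0, -0.03, 0.0]
contact_force: [-0.7, -0.3, -0.4]
gripper_width: 0.473
grasp_force: 0.0
```

```bash
python3 - <<'E'
from h import *
o=bot.get_obs(); W=bot.read_camera("wrist"); T=wristT(W,o)
S=bot.read_camera("side");print(o["t"],o["contact_force"])
for n in("calculator","stapler","date_stamp"):
    for d in bot.tip_of(n,S)[:1]: print(n,d["xy"],atz(S,d["xy"],0).round(4))
u=W["pixels"].copy(); M=R.from_euler('z',-.06).as_matrix()
for L in([(.03,.046,.102),(.03,.034,.102),(-.03,.034,.102),(-.03,.046,.102)],):
    cv2.polylines(u,[proj(W,np.array(L)@M.T+[.5124,-.0583,0],T).astype(int)],True,(0,255,0),1)
cv2.imwrite("pics/w6.png",u[:,:,::-1])
E
```

```text
16.725 [-0.67229278 -0.32812964 -0.41998912]
calculator [400.4, 232.2] [ 0.3795 -0.0995  0.    ]
stapler [271.1, 217.9] [ 0.6337 -0.0516  0.    ]
date_stamp [370.6, 275.4] [0.4043 0.0289 0.    ]
```

View pics/w6.png

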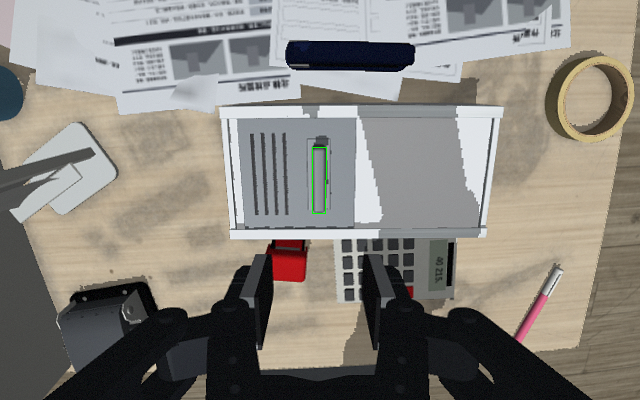

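The guard is shut and against its stop, with the tab (319,178) on its shut outline. The stapler, stamp and calculator haven't moved, and the arm is clear, so I'm handing in.

```bash
python3 -c "
from station import bot
print(bot.hand_in())"
```

```text
the job is handed in; nothing more can be done
None
```

The job is handed in at about 17 s: the dial is at the fourth tick, the guard is fully shut and released, and the calculator, stapler and date stamp are where they were; no verdict came back.

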